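# Torque the arbor nut of the gem lap

### The job

The diamond disc on the flat-lap gem grinder is only finger-tight. Take the click wrench from the cork mat, fit its ring fully down over the grinder's arbor nut and tighten clockwise until the wrench breaks over at its pivot, easing off at once rather than driving the pivot on to its stop; do not bear down hard on the grinder or prise the nut sideways. Then lift the wrench off and lay it down gently, flat on the cork mat again, leaving everything else where it is.

Things in the scene. Friction and masses are not known exactly. Their poses are not given: they have to be found in the camera images.
- wrench: Click wrench handle, with black ribbed grip, lying flat on the mat; 276 mm, about 0.4 kg over all. Origin: on its flat underside, under the grip's front end, near the balance point, where to hold it; x along the handle towards the ring, z up. Grip 26 wide, 24 high, from 105 mm behind the origin to 13 ahead; then steel tube, 18 wide, top 20 mm above the underside, to the pivot at x = 124 mm.
- ring (a point): Centre of the underside of the ring end (41 mm across, 20 high, level with the handle's underside), 150 mm ahead of the wrench origin while straight. Its six-sided hole goes right through, 25.2 mm across flats, one flat facing along the ring's x (the wrench's x while straight): fits the nut every 60 deg with 5 deg of play either way, and binds on it until the pull is eased off fully.
- breakover (a joint): The wrench's click hinge, rad. 0 = straight, held so by a spring up to the set torque (0.9 N m at the pivot: some 8 N across the grip, 1.1 N m on the nut); then it gives, ever more easily, the handle running ahead of the ring end clockwise seen from above, to a stop at 0.30. Springs back to 0 when eased. Works clockwise only. Pivot 26 mm behind the ring's centre.
- nut: Six-sided steel arbor nut, 24 mm across flats, 18 high, top 2.5 mm chamfered; a 15 mm stud stands 9 mm above it. Origin: centre of its underside, on the flange; z up, x square to a flat. Turns with 0.3 N m drag, clockwise from above to tighten, 0.3 to 0.7 rad until solid (not known beforehand); does not rise or sink. With the ring fully down, the ring point lies at this origin.
- nut_corner (a point): A corner of the nut, 14 mm from its axis, at mid height.
- flange: Round aluminium clamp flange under the nut, 52 mm across, 8 mm thick; origin: centre of its underside, on the disc.
- lap: The gem grinder, fixed: grey box 240 mm (x) by 220 (y), deck at 106 mm height; at its middle a 152 mm steel disc, top at 124 mm, the flange up to 132 and the nut up to 150 mm. Origin: middle of its underside; knob and switch face -x.
- mat: Cork mat, 320 mm (x) by 200 mm (y), 4 mm thick, fixed; origin: middle of its underside. The wrench lies on its -y half, the spanner and a stone near its +y edge.
- spanner: Plain small flat spanner, 130 mm long, on the mat; leave alone. Origin: middle of its underside.
- stone_a: Small faceted stone, 42 mm across, 28 mm high, on the mat; leave alone. Origin: centre of its underside.
- jar: Clear jar with a metal lid, 64 mm across, 85 mm high; leave alone. Origin: centre of its underside.
- dish: White dish, 100 mm across, 35 mm high; leave alone. Origin: centre of its underside.

How it is judged:
By the outcome, as a careful person would: the job done as asked, in the order asked, and still so for the second after the job is handed in, with the robot touching nothing.
It also fails if it takes over 70 s, if anything falls off the work surface, if the arm or the gripper's body presses on something with over 40 N, if the wrist force passes 120 N, or if a joint passes its speed limit or range.

### The arm

A 6-joint arm with a two-finger parallel gripper is mounted at the origin on the work surface. World frame = base frame: x ahead of the robot, y to its left, z up, the work surface at z = 0. Lengths are in mm, angles in degrees, forces in N, time in s.
With the tool pointing down it reaches from about 300 to 850 mm from the base axis. Payload 4.2 kg.
Tool frame: the origin (TCP) lies midway between the tips of the shut fingers; the grasp point (between the pads) lies 19 mm behind it; z points along the fingers, y is the line along which they close (so a half turn about z gives the same grasp; the last joint's range is limited). The gripper opens to 91 mm and grips with 3 to 60 N. Pads are 32 mm wide; open, the fingers measure 118 mm over their backs; the gripper's body (76 mm by 178 mm) begins 60 mm behind the grasp point.
Start: joints at [-76.433, 18.312, 89.639, -0, 72.044, -1.146], TCP at [146.046, -556.163, 179.876] pointing down, gripper open.
Joint ranges: [-177.97, 177.97], [-48.28, 115.42], [12.27, 149.76], [-77.06, 257.06], [2.81, 150.46], [-146.56, 146.56]. Speed limits (degrees/s): [147.25, 147.25, 180, 180, 180, 180].

### API

Orientations are given as [roll, pitch, yaw] about the fixed x, y, z axes, in that order (R = Rz(yaw) Ry(pitch) Rx(roll)).
In Python, from workcell import state, grab_frame, camera_model, job_done gives the robot as it stands.
- The arm moves only by the shell command python3 -m pendant FILE [OPENING] [FORCE], which reads ROWS from the file FILE. ROWS is a JSON list of rows, 1 to 8 of them, each an object with the fields sx, sy, sz (the shift in mm), wx, wy, wz (a rotation vector in degrees); a field left out counts as zero; each row shifts and turns the commanded pose from where the row before left it, along the tool's axes as they then stand; what a row does not reach is not made up. A row lasts 1/10 s, in which the tool goes at most 50 mm and 8.59 degrees, less where a joint would pass 70% of its speed; a pose out of reach is approached as far as the arm can. OPENING is the finger opening in mm, set as the command begins (- or left out keeps the last). The fingers move at their own pace and stop on an object; FORCE is the grip in N (left out, the last holds). Time passes only in rows, so rows that do not move let the fingers close. It prints the time, the measured TCP pose, the force, the opening and the grip force at its end. Input that does not fit is refused with a message, and nothing moves.
- state(): the state, without advancing time (a new reading comes with each control period).
- grab_frame(name): name is "side" or "top" or "wrist"; returns the picture (400x640x3 uint8, blue, green, red); there is no depth.
- camera_model(name): a dict with "fx", "fy", "cx", "cy" (pixels), "T" (4x4, takes a point from camera to world coordinates). Camera axes: x right, y up, looking along -z (the intrinsics and any distortion apply to the point x, -y, -z); pixel columns grow to the right and rows downward; lengths in mm; the calibration is good to about 2 mm. The wrist camera is an equidistant fisheye: a pixel r from the principal point sees the ray r / f radians off the axis. A picture is of the moment at which its call begins: read the wrist's pose just before it. camera_model takes no time and is no camera call; for the wrist camera it gives the pose at the moment of the call.
- job_done(): hands the job in; it is judged then, once.
The state is a dict: "time_s": time; "qpos": joint angles; "qvel": joint speeds; "effort": joint torques, N m; "ee_pos": TCP position; "ee_rot": TCP orientation; "force": force on the tool from outside, world axes, zero at the start; "torque": the same for the moment, N m; "gripper_width": finger opening in mm; "gripper_force": force on a finger pad.
Only numpy, scipy, OpenCV 4.12 (cv2) and the standard library are available. Lean on these libraries where they do the work, as an engineer would, in place of code of your own. Each camera call takes 0.05 s, during which the arm holds its last target. There are 200 camera calls.

## Working session

There is one attempt and no reset: what is moved stays moved. The work goes in short steps, Python scripts to look and compute and a shell command to move; the robot and the scene stay as the last step left them, time stands still between calls to the robot, and variables do not carry over. Pictures are saved under pics/ and viewed, at most 10 in all, crops included, and the job is handed in when it is done.

```bash
mkdir -p pics; ls; python3 - <<'E'
from workcell import *
import cv2
s=state();print(s['time_s'],s['ee_pos'],s['ee_rot'],s['gripper_width'])
for n in("top","side"):
    cv2.imwrite(f'pics/{n}0.png',grab_frame(n));m=camera_model(n);print(n,{k:(v if k!='T' else v.round(3).tolist()) for k,v in m.items()})
E
```

```text
pics
0.0 [ 145.90623104 -555.57707421  179.02010172] [-1.79897872e+02 -1.89500651e-03  1.47151523e+01] 91.18303273997701
top {'fx': 408.9730212755776, 'fy': 408.9730212755776, 'cx': 322.8714403367407, 'cy': 195.47266051581872, 'T': [[0.023, 0.986, -0.163, 425.084], [-1.0, 0.022, -0.006, -20.073], [-0.003, 0.163, 0.987, 1190.619], [0.0, 0.0, 0.0, 1.0]]}
side {'fx': 389.1070554246943, 'fy': 389.1070554246943, 'cx': 325.68798000652185, 'cy': 199.62379893911395, 'T': [[-0.753, 0.424, -0.503, -7.518], [-0.657, -0.496, 0.568, 638.179], [-0.009, 0.758, 0.652, 870.532], [0.0, 0.0, 0.0, 1.0]]}
```

View pics/top0.png

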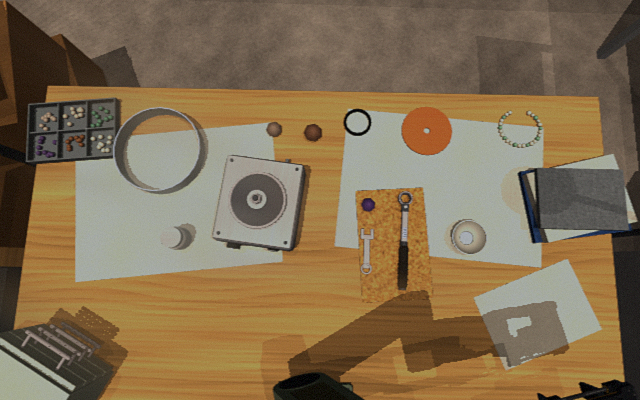

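View pics/side0.png

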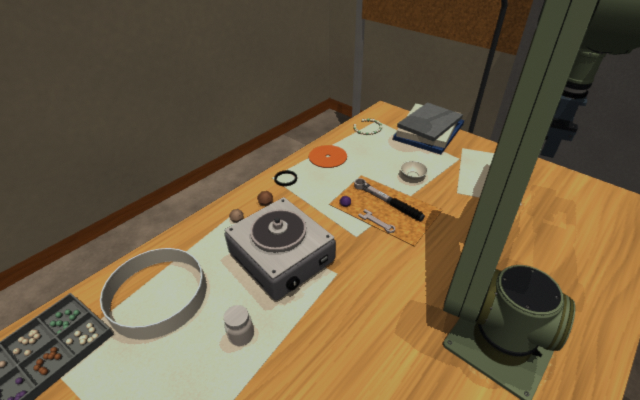

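The top view shows the wrench on the mat, with its ring at about (405,199) and grip end at (403,288). The nut is at about (257,198), the spanner at (366,250), the stone at (368,205), the dish at (467,236) and the jar at (177,236). I'll enlarge the two regions that matter.

```bash
cat > h.py <<'E'
import numpy as np, cv2
from workcell import *
from scipy.spatial.transform import Rotation as R
def ray(m,u,v,fish=False):
    x,y=(u-m['cx'])/m['fx'],(v-m['cy'])/m['fy']
    if fish:
        r=np.hypot(x,y); d=np.array([np.sin(r)*x/max(r,1e-9),np.sin(r)*y/max(r,1e-9),np.cos(r)])
    else: d=np.array([x,y,1.])
    d=d*[1,-1,-1]; T=np.array(m['T']); return T[:3,3],T[:3,:3]@d
def at(m,u,v,z,fish=False):
    o,d=ray(m,u,v,fish); return o+d*(z-o[2])/d[2]
def px(m,p,fish=False):
    T=np.array(m['T']); q=(T[:3,:3].T@(np.array(p)-T[:3,3]))*[1,-1,-1]
    if fish:
        a=np.hypot(q[0],q[1]); th=np.arctan2(a,q[2]); x,y=q[:2]/max(a,1e-9)*th
    else: x,y=q[:2]/q[2]
    return np.array([m['cx']+m['fx']*x,m['cy']+m['fy']*y])
def tool(): 
    s=state(); return np.array(s['ee_pos']),R.from_euler('xyz',s['ee_rot'],degrees=True)
def to(pos,rpy):
    "tool-axis shift and rotvec from the measured pose to a target"
    p,r=tool(); g=R.from_euler('xyz',rpy,degrees=True)
    return (r.inv().apply(np.array(pos)-p)).round(1),np.degrees((r.inv()*g).as_rotvec()).round(2)
E
python3 - <<'E'
from h import *
im=cv2.imread('pics/top0.png')
a=cv2.resize(im[185:305,345:445],None,fx=5,fy=5,interpolation=3)
b=cv2.resize(im[150:250,215:305],None,fx=5,fy=5,interpolation=3)
c=np.zeros((600,800,3),np.uint8); c[:600,:400]=a[:,100:500][:, :400]; c[:500,400:800]=b[:,:400]
cv2.imwrite('pics/crop0.png',c)
m=camera_model('top')
for n,u,v,z in(('ring',405,199,24),('gripend',403,288,20),('nut',257,198,159),('dish',467,236,35),('jar',177,236,85)): print(n,at(m,u,v,z).round(1))
w=camera_model('wrist');print({k:(v if k!='T' else v.round(3).tolist()) for k,v in w.items()})
p,r=tool(); T=np.eye(4);T[:3,:3]=r.as_matrix();T[:3,3]=p
print((np.linalg.inv(T)@w['T']).round(2).tolist())
E
```

```text
ring [ 612.8 -249.7   24. ]
gripend [ 361.4 -242.4   20. ]
nut [585.2 154.7 159. ]
dish [ 509.5 -420.9   35. ]
jar [488.2 378.1  85. ]
{'fx': 309.70691628693146, 'fy': 309.70691628693146, 'cx': 315.796444414456, 'cy': 198.74472602887286, 'T': [[0.253, 0.929, 0.271, 223.428], [-0.968, 0.243, 0.07, -535.947], [-0.0, -0.28, 0.96, 384.975], [0.0, 0.0, 0.0, 1.0]]}
[[-0.0, 0.96, 0.28, 79.98], [1.0, 0.0, -0.0, 0.28], [-0.0, 0.28, -0.96, -205.86], [0.0, 0.0, 0.0, 1.0]]
```

View pics/crop0.png

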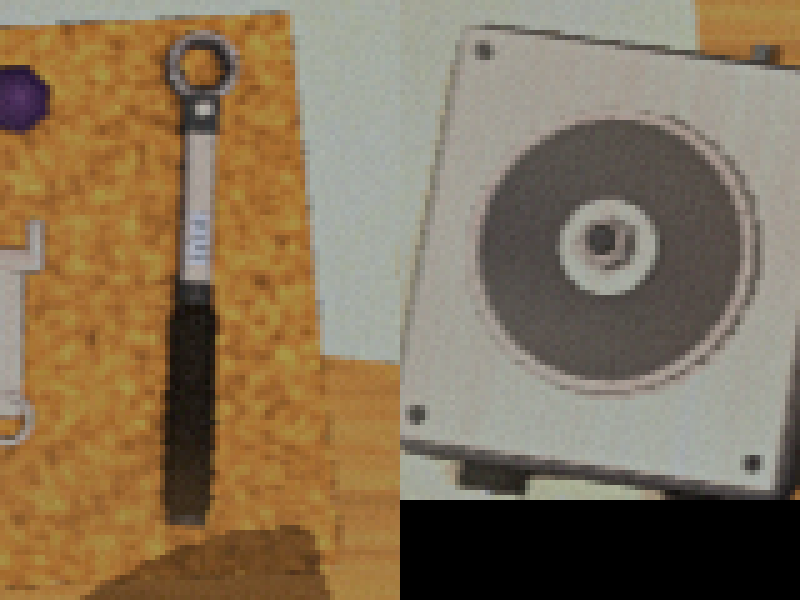

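Crop readings, converted to full-image pixels:
- **Wrench:** ring at (405.4,198.2), grip end at (402.4,288.6). Its heading is about -2° along +x.
- **Nut:** at (255.5,198).

Next I'll hover over the wrench and look with the wrist camera.

```bash
echo '[{"sz": 10, "wz": 8.2}, {"sz": 10, "wz": 8.2}, {"sx": 30, "sy": -32}, {"sx": 30, "sy": -32}, {"sx": 30, "sy": -32}, {"sx": 30, "sy": -32}, {"sx": 30, "sy": -32}, {"sx": 30, "sy": -32}]' > mv.in && python3 -m pendant mv.in 60 10
echo '[{"sx": 30, "sy": -32, "sz": 5}, {"sx": 30, "sy": -32, "sz": 5}, {"sx": 30, "sy": -32, "sz": 5}, {"sx": 30, "sy": -32, "sz": 5}, {}, {}]' > mv.in && python3 -m pendant mv.in
python3 - <<'E'
from h import *
m=camera_model('wrist');im=grab_frame('wrist');cv2.imwrite('pics/w1.png',im)
p,r=tool();print(p,r.as_euler('xyz',degrees=True))
np.save('w1T.npy',m['T'])
E
```

```text
time_s: 0.9
ee_pos: [332.4, -368.0, 159.6]
ee_rot: [-180.0, 0.0, -1.7]
force: [0.4, -0.8, -0.3]
gripper_width: 60.0
gripper_force: 0.0
time_s: 1.5
ee_pos: [455.3, -244.5, 139.3]
ee_rot: [-180.0, 0.1, -1.5]
force: [-0.6, -0.1, 0.4]
gripper_width: 60.0
gripper_force: 0.0
[ 454.76172544 -245.24334299  139.53819063] [ 1.79989329e+02  6.98741376e-02 -1.65166190e+00]
```

View pics/w1.png

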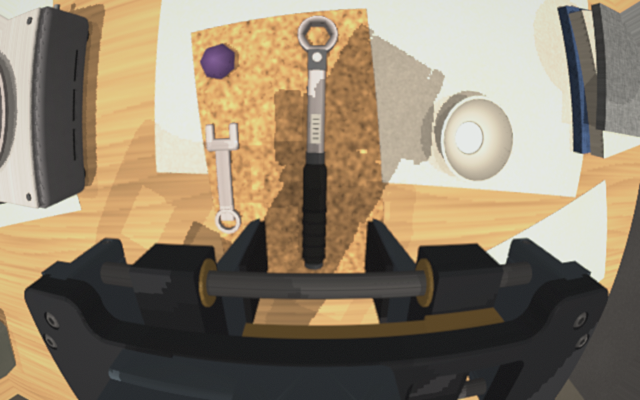

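The wrist view shows the ring centre at (318,35), the black/steel boundary at about (316,154) and the grip end at about (315,266). The stone is at (218,61) and the dish at (475,138).

```bash
python3 - <<'E'
from h import *
m=camera_model('wrist')
for n,u,v,z in(('ring',318,35,24),('ring b',318,38,24),('collar',316,154,26),('collar2',316,167,26),('end',315,266,24)): print(n,at(m,u,v,z,True).round(1))
a=at(m,318,36,24,True);b=at(m,316,154,26,True);print(np.degrees(np.arctan2(*(a-b)[[1,0]])), np.linalg.norm(a-b))
t=camera_model('top');print(at(t,405.4,198.2,24),at(t,402.4,288.6,22),at(t,403.6,241.6,26))
im=cv2.imread('pics/w1.png');print()
E
```

```text
ring [ 614.9 -252.7   24. ]
ring b [ 611.6 -252.6   24. ]
collar [ 489.9 -246.9   26. ]
collar2 [ 476.2 -246.5   26. ]
end [ 358.8 -241.8   24. ]
-2.672731990832371 124.00716958907806
[ 615.17904753 -250.85096335   24.        ] [ 359.86355608 -240.29695036   22.        ] [ 490.24082327 -244.10095221   26.        ]
```

```bash
echo '[{"sx": 10, "sy": 1, "sz": 30, "wz": 0.75}, {"sz": 40}, {"sz": 35}, {"sz": 15}, {}, {}]' > mv.in && python3 -m pendant mv.in; python3 -c "
from h import *
print(*tool()[:1],to([464.5,-246,7],[180,0,-2.4]))"
```

```text
time_s: 2.15
ee_pos: [465.0, -247.7, 20.4]
ee_rot: [180.0, -0.0, -2.5]
force: [0.2, 0.5, 0.7]
gripper_width: 60.3
gripper_force: 0.0
[ 465.0300783  -247.70221169   20.43886696] (array([-0.6, -1.7, 13.4]), array([ 0.03, -0.03, -0.14]))
```

```bash
echo '[{"sy": -1.5, "sz": 7}, {"sz": 6}, {}]' > mv.in && python3 -m pendant mv.in; echo '[{}, {}, {}, {}, {}, {}]' > mv.in && python3 -m pendant mv.in 15 40
```

```text
time_s: 2.45
ee_pos: [465.0, -244.8, 6.6]
ee_rot: [-180.0, 0.0, -2.4]
force: [-0.4, -0.3, -0.7]
gripper_width: 60.0
gripper_force: 0.0
time_s: 3.05
ee_pos: [465.4, -245.0, 6.9]
ee_rot: [180.0, -0.0, -2.4]
force: [0.1, -0.2, 0.7]
gripper_width: 16.4
gripper_force: 0.0
```

```bash
python3 - <<'E'
from h import *
im=grab_frame('wrist');cv2.imwrite('pics/w2.png',im); s=state();print(s['gripper_width'],s['gripper_force'],s['force'])
E
```

```text
15.340558678844827 0.0 [-0.38159905  0.12762669  0.12236952]
```

View pics/w2.png

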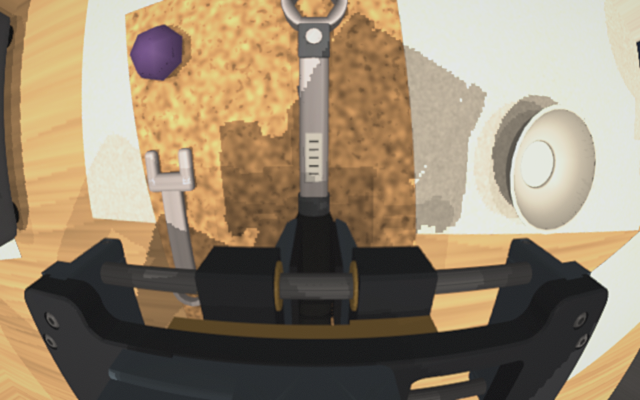

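The fingers are on either side of the grip, but no force shows yet. I'll close further.

```bash
echo '[{}, {}, {}]' > mv.in && python3 -m pendant mv.in 0 40
```

```text
time_s: 3.4
ee_pos: [465.4, -245.0, 6.8]
ee_rot: [180.0, -0.0, -2.4]
force: [0.9, -0.8, 0.5]
gripper_width: 0.6
gripper_force: 0.0
```

```bash
python3 - <<'E'
from h import *
a=grab_frame('wrist')[150:350,200:440];b=grab_frame('side')
p=px(camera_model('side'),[465,-245,7]);print(p, px(camera_model('wrist'),[465,-245,7],True))
u,v=p.astype(int);b=b[v-60:v+40,u-60:u+60]
cv2.imwrite('pics/w3.png',np.vstack([cv2.resize(a,(360,300),interpolation=3),cv2.resize(b,(360,300),interpolation=3)]))
E
```

```text
[395.08734008 204.62277373] [315.60417398 226.30564018]
```

View pics/w3.png

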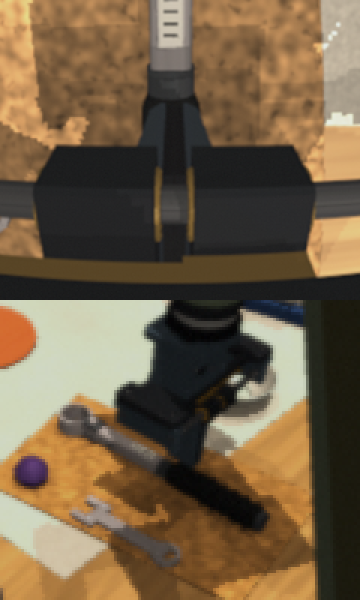

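The side crop shows the shut fingertips just above the grip at about (195,455), higher than where the TCP should project, (180,480). The real tips therefore seem higher than I assumed. I'll open and probe downwards gently.

```bash
python3 -c "
from h import *
m=camera_model('side')
for z in (7,16,28,40): print(z,((px(m,[465,-245,z])-[335,144])*3+[0,300]).round())"
echo '[{"sz": -5}, {}, {}]' > mv.in && python3 -m pendant mv.in 55
echo '[{"sz": 3}, {"sz": 2}, {"sz": 1}, {}]' > mv.in && python3 -m pendant mv.in
echo '[{"sz": 1}, {"sz": 1}, {}]' > mv.in && python3 -m pendant mv.in
```

```text
7 [180. 482.]
16 [181. 476.]
28 [182. 468.]
40 [183. 459.]
time_s: 3.8
ee_pos: [465.6, -245.0, 12.1]
ee_rot: [180.0, -0.0, -2.4]
force: [0.1, 0.0, 0.8]
gripper_width: 21.6
gripper_force: 0.0
time_s: 4.2
ee_pos: [465.1, -244.8, 5.5]
ee_rot: [-180.0, 0.0, -2.4]
force: [0.1, -0.4, -0.0]
gripper_width: 53.3
gripper_force: 0.0
time_s: 4.5
ee_pos: [465.3, -244.9, 3.7]
ee_rot: [-180.0, 0.0, -2.4]
force: [0.0, -0.1, 0.1]
gripper_width: 55.0
gripper_force: 0.0
```

```bash
echo '[{"sz": 2}, {"sz": 2}, {}]' > mv.in && python3 -m pendant mv.in;echo '[{"sz": 2}, {"sz": 2}, {}]' > mv.in && python3 -m pendant mv.in
python3 - <<'E'
from h import *
a=grab_frame('wrist')[130:330,180:460];b=grab_frame('side')
u,v=395,204;b=b[v-70:v+30,u-70:u+70]
cv2.imwrite('pics/w4.png',np.vstack([cv2.resize(a,(420,300),interpolation=3),cv2.resize(b,(420,300),interpolation=3)]))
E
```

```text
time_s: 4.8
ee_pos: [465.1, -244.8, -0.5]
ee_rot: [-180.0, 0.0, -2.4]
force: [-0.1, -0.5, -0.3]
gripper_width: 54.9
gripper_force: 0.0
time_s: 5.1
ee_pos: [465.2, -244.8, -4.4]
ee_rot: [-180.0, 0.0, -2.4]
force: [-0.2, -0.9, 0.4]
gripper_width: 55.2
gripper_force: 0.0
```

View pics/w4.png

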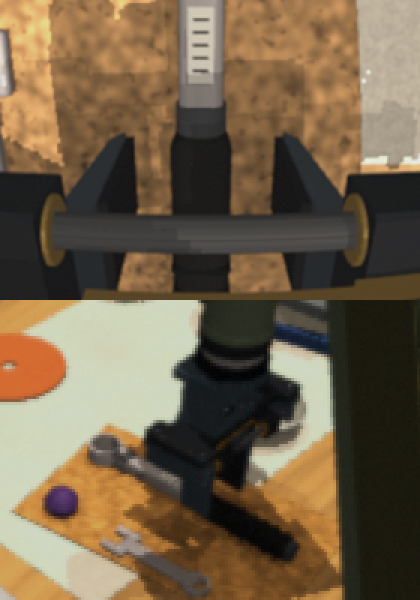

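The fingers now straddle the grip, with the near tip at full-image (390,206). I'll estimate its real height.

```bash
python3 -c "
from h import *
m=camera_model('side')
for z in (5,10,15,20,25):
  print(z,[((px(m,[x,y,z])-[325,134])*3+[0,300]).round().tolist() for x,y in((449,-217),(449,-204),(481,-204),(481,-217))])"
echo '[{"sz": 2}, {"sz": 2}, {}]' > mv.in && python3 -m pendant mv.in;echo '[{"sz": 2}, {"sz": 2}, {}]' > mv.in && python3 -m pendant mv.in
```

```text
5 [[208.0, 532.0], [202.0, 538.0], [177.0, 526.0], [184.0, 520.0]]
10 [[209.0, 529.0], [202.0, 535.0], [178.0, 522.0], [184.0, 516.0]]
15 [[209.0, 526.0], [202.0, 532.0], [178.0, 519.0], [185.0, 513.0]]
20 [[210.0, 522.0], [203.0, 528.0], [178.0, 516.0], [185.0, 510.0]]
25 [[210.0, 519.0], [203.0, 525.0], [179.0, 512.0], [186.0, 506.0]]
time_s: 5.5
ee_pos: [465.1, -244.8, -8.5]
ee_rot: [-180.0, 0.0, -2.4]
force: [0.3, 0.1, -0.4]
gripper_width: 54.9
gripper_force: 0.0
time_s: 5.8
ee_pos: [465.1, -244.8, -12.5]
ee_rot: [-180.0, 0.0, -2.4]
force: [-1.3, -0.5, -0.1]
gripper_width: 54.6
gripper_force: 0.0
```

```bash
echo '[{"sz": 2}, {"sz": 2}, {}]' > mv.in && python3 -m pendant mv.in;echo '[{"sz": 2}, {"sz": 1}, {}]' > mv.in && python3 -m pendant mv.in; echo '[{"sz": 1}, {"sz": 1}, {}]' > mv.in && python3 -m pendant mv.in
```

```text
time_s: 6.1
ee_pos: [465.1, -244.8, -16.5]
ee_rot: [-180.0, 0.0, -2.4]
force: [-0.2, 0.2, 0.6]
gripper_width: 54.9
gripper_force: 0.0
time_s: 6.4
ee_pos: [465.3, -244.9, -19.3]
ee_rot: [-180.0, 0.0, -2.4]
force: [-0.3, 0.4, 0.5]
gripper_width: 55.1
gripper_force: 0.0
time_s: 6.7
ee_pos: [465.3, -244.9, -21.3]
ee_rot: [-180.0, 0.0, -2.4]
force: [0.3, 0.7, -0.4]
gripper_width: 54.8
gripper_force: 0.0
```

```bash
echo '[{}, {}, {}, {}, {}, {}]' > mv.in && python3 -m pendant mv.in 0 40
```

```text
time_s: 7.3
ee_pos: [465.3, -244.7, -21.1]
ee_rot: [-180.0, 0.0, -2.4]
force: [0.4, 1.0, 0.7]
gripper_width: 25.7
gripper_force: 40.0
```

Gripped at 25.7 mm with 40 N, so the wrench underside lies 25 mm above the reported TCP. I'll lift straight up and move to where the wrist camera can view the nut beside the wrench.

```bash
echo '[{"sz": -15}, {"sz": -30}, {"sz": -48}, {"sz": -48}, {"sz": -48}, {}]' > mv.in && python3 -m pendant mv.in
echo '[{"sx": 5, "sy": -30}, {"sx": 7, "sy": -45}, {"sx": 7, "sy": -45}, {"sx": 7, "sy": -45}, {"sx": 7, "sy": -45}, {"sx": 7, "sy": -45}, {"sx": 7, "sy": -45}, {"sx": 5, "sy": -31}]' > mv.in && python3 -m pendant mv.in; echo '[{}, {}, {}]' > mv.in && python3 -m pendant mv.in
python3 - <<'E'
from h import *
m=camera_model('wrist');print(tool()[0],tool()[1].as_euler('xyz',degrees=True));np.save('w5T.npy',m['T'])
im=grab_frame('wrist');cv2.imwrite('pics/w5.png',im)
t=camera_model('top')
print(at(t,255.6,198,159),at(t,256.6,199.2,132),at(t,257.4,200,124))
n=[585,155,150];u,v=px(m,n,True);print(u,v)
u,v=int(u),int(v);v=max(v,50);c=im[v-50:v+50,u-50:u+50]
o=np.zeros((600,800,3),np.uint8);o[:600,:600]=cv2.resize(c,(600,600),interpolation=3)
o[0:200,600:]=cv2.resize(im[0:80,275:355],(200,200),interpolation=3)
o[250:375,600:]=cv2.resize(im,(200,125))
cv2.imwrite('pics/c5.png',o);print('crop origin',u-50,v-50)
E
```

```text
time_s: 7.9
ee_pos: [469.1, -247.2, 174.2]
ee_rot: [179.6, -0.7, -2.5]
force: [1.2, -0.5, -4.6]
gripper_width: 25.3
gripper_force: 40.0
time_s: 8.7
ee_pos: [530.1, 86.1, 165.4]
ee_rot: [180.0, 0.2, -2.4]
force: [0.7, -1.0, -4.9]
gripper_width: 25.6
gripper_force: 40.0
time_s: 9.0
ee_pos: [530.3, 82.6, 166.5]
ee_rot: [179.9, 0.2, -2.5]
force: [-0.1, -0.7, -4.2]
gripper_width: 25.3
gripper_force: 40.0
[530.32415103  82.60722219 166.47144975] [ 1.79931060e+02  1.67017398e-01 -2.47691105e+00]
[585.15789336 158.32107598 159.        ] [586.22422246 160.21076174 132.        ] [585.35367944 159.35576874 124.        ]
215.25715704888916 152.27453665649918
crop origin 165 102
```

View pics/c5.png

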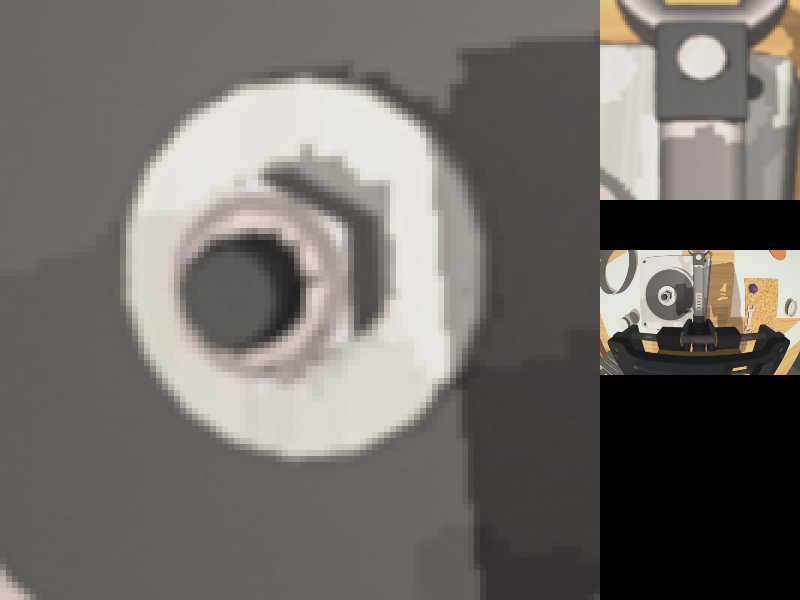

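In the crop (6x, origin (165,102)), the flange is centred at about (305,267) and the stud top at about (230,293). The nut's upper corners are at about (255,183), (345,235), (350,335) and (265,388). I'll fit its position and yaw, and measure the wrench's angle in the hand.

```bash
python3 - <<'E'
from h import *
from scipy.optimize import least_squares
m=camera_model('wrist');m['T']=np.load('w5T.npy')
im=cv2.imread('pics/w5.png')
f=lambda u,v:(165+u/6,102+v/6)
fl=at(m,*f(305,267),132,True);st=at(m,*f(240,291),159,True);print('flange',fl,'stud',st)
for a,b in(((125,267),(485,267)),((305,77),(305,458))): print(np.linalg.norm(at(m,*f(*a),132,True)-at(m,*f(*b),132,True)))
print('stud w',np.linalg.norm(at(m,*f(180,291),159,True)-at(m,*f(302,291),159,True)))
for c in((255,183),(345,235),(350,335),(265,388)):
    p=at(m,*f(*c),147.5,True); 
    for n,o in(('fl',fl),('mid',(fl+st)/2)):
        d=(p-o)[:2];print(c,n,np.hypot(*d).round(1),np.degrees(np.arctan2(d[1],d[0])).round(1))
# wrench in hand
p,r=tool()
for n,u,v,z in(('pivot dot',275+102/2.5,57/2.5,p[2]+46),('neck bottom L',275+57/2.5,120/2.5,p[2]+45),('neck R',275+148/2.5,120/2.5,p[2]+45)):
    q=at(m,u,v,z,True); print(n,q.round(1),r.inv().apply(q-p).round(1))
m1=camera_model('wrist');m1['T']=np.load('w1T.npy');r1=R.from_euler('xyz',[180,0.07,-1.65],degrees=True);p1=np.array([454.8,-245.2,139.5])
for n,u,v,z in(('ring',318,35.5,24),('dot',317,57,24)):
    q=at(m1,u,v,z,True);print(n,q.round(1))
E
```

```text
flange [587.54873805 160.1506296  132.        ] stud [587.96290401 159.71494862 159.        ]
51.79379802004272
51.86234954652597
stud w 15.930604959817586
(255, 183) fl 12.7 2.0
(255, 183) mid 12.5 3.0
(345, 235) fl 12.0 -65.0
(345, 235) mid 11.8 -65.4
(350, 335) fl 12.8 -126.2
(350, 335) mid 12.7 -127.5
(265, 388) fl 13.7 171.9
(265, 388) mid 13.9 171.1
pivot dot [656.9  76.9 212.9] [ 1.263e+02  1.000e-01 -4.630e+01]
neck bottom L [643.8  86.6 211.9] [112.8  -9.1 -45.2]
neck R [643.   68.1 211.9] [112.8   9.4 -45.2]
ring [ 614.7 -251.6   24. ]
dot [ 591.5 -249.9   24. ]
```

The flange centre comes out at (587.6,160.0) with a diameter of 51.8 mm against the given 52, so the fit is good. The nut corners lie at about -5° (mod 60), so the wrench heading to use is about 25°. I'll go above the nut.

```bash
echo '[{"sx": -39.5, "sy": -5.5}, {"sx": -39.5, "sy": -5.5}, {"wz": -7}, {"wz": -7}, {"wz": -7}, {"wz": -6.5}, {}, {}]' > mv.in && python3 -m pendant mv.in
python3 -c "
from h import *
print(to([451.5,96.9,140],[180,0,25]))"
```

```text
time_s: 9.85
ee_pos: [452.8, 97.1, 167.8]
ee_rot: [180.0, 0.0, 24.8]
force: [0.5, 0.9, -4.2]
gripper_width: 25.8
gripper_force: 40.0
(array([-1.2, -0.4, 27.8]), array([ 0.02,  0.01, -0.15]))
```

```bash
echo '[{"sx": -1.2, "sy": -0.4, "sz": 15, "wz": -0.2}, {"sz": 10}, {"sz": 8}, {"sz": 4}, {}]' > mv.in && python3 -m pendant mv.in
echo '[{"sz": 2}, {"sz": 2}, {}]' > mv.in && python3 -m pendant mv.in; echo '[{"sz": 1}, {"sz": 1}, {}]' > mv.in && python3 -m pendant mv.in
python3 -c "
from h import *
s=state();print(s['torque'],s['force']);print(to([451.5,96.9,123],[180,0,25]))"
```

```text
time_s: 10.35
ee_pos: [451.3, 97.7, 130.2]
ee_rot: [-180.0, 0.1, 25.2]
force: [0.3, -0.6, -4.1]
gripper_width: 26.0
gripper_force: 40.0
time_s: 10.65
ee_pos: [451.6, 97.8, 126.8]
ee_rot: [180.0, 0.0, 25.3]
force: [-0.3, -0.5, -4.2]
gripper_width: 25.8
gripper_force: 40.0
time_s: 10.95
ee_pos: [451.6, 97.7, 124.8]
ee_rot: [180.0, 0.0, 25.3]
force: [0.3, 1.5, -4.9]
gripper_width: 25.4
gripper_force: 40.0
[-0.08445759  0.15392943  0.01356647] [ 0.30911661  1.45942195 -4.89976338]
(array([-0.4,  0.7,  1.8]), array([0.  , 0.01, 0.26]))
```

```bash
echo '[{"sx": -0.3, "sy": 0.7, "wz": 0.2}, {"sz": 1}, {}]' > mv.in && python3 -m pendant mv.in; for i in 1 2; do python3 -c "
from h import *
s=state();print(s['torque'].round(2),s['force'].round(1),s['ee_pos'].round(1))"; done;  echo '[{"sz": 1}, {}]' > mv.in && python3 -m pendant mv.in;  echo '[{"sz": 1}, {}]' > mv.in && python3 -m pendant mv.in
```

```text
time_s: 11.25
ee_pos: [451.7, 97.0, 123.8]
ee_rot: [-180.0, 0.0, 25.1]
force: [0.4, -0.4, -3.0]
gripper_width: 25.6
gripper_force: 40.0
[-0.06  0.14  0.08] [ 0.4 -0.4 -3. ] [451.7  97.  123.8]
[-0.06  0.14  0.08] [ 0.4 -0.4 -3. ] [451.7  97.  123.8]
time_s: 11.45
ee_pos: [451.7, 97.1, 122.9]
ee_rot: [180.0, -0.0, 25.1]
force: [-1.5, 0.1, -2.9]
gripper_width: 25.8
gripper_force: 40.0
time_s: 11.65
ee_pos: [451.8, 97.1, 122.1]
ee_rot: [180.0, -0.0, 25.1]
force: [-3.1, -0.1, -0.4]
gripper_width: 25.7
gripper_force: 40.0
```

The ring has touched the nut and is being pushed towards -x, so I'll shift that way.

```bash
echo '[{"sx": -1, "sy": -0.4}, {"sz": 0.5}, {}]' > mv.in && python3 -m pendant mv.in;  echo '[{"sz": 1}, {}]' > mv.in && python3 -m pendant mv.in; echo '[{"sz": 1}, {}]' > mv.in && python3 -m pendant mv.in; python3 -c "
from h import *
s=state();print(s['torque'].round(2),s['force'].round(1),s['ee_pos'].round(1))"
```

```text
time_s: 11.95
ee_pos: [450.7, 97.0, 121.4]
ee_rot: [180.0, -0.0, 25.1]
force: [-1.5, 0.3, 0.4]
gripper_width: 25.6
gripper_force: 40.0
time_s: 12.15
ee_pos: [450.7, 97.0, 120.5]
ee_rot: [180.0, -0.0, 25.1]
force: [-2.3, 0.7, 0.8]
gripper_width: 25.9
gripper_force: 40.0
time_s: 12.35
ee_pos: [450.6, 97.0, 119.3]
ee_rot: [-180.0, 0.0, 25.1]
force: [-2.4, -0.6, 0.7]
gripper_width: 25.8
gripper_force: 40.0
[ 0.27 -0.03  0.23] [-2.4 -0.6  0.7] [450.6  97.  119.3]
```

```bash
cat > slip.py <<'E'
from h import *
a=cv2.imread('pics/w5.png');b=grab_frame('wrist');cv2.imwrite('pics/last.png',b)
# dot patch on the neck: shift up the image = wrench pitched up at the ring
for n,(u0,v0,u1,v1) in dict(dot=(300,12,334,48),label=(304,60,328,110)).items():
    t=cv2.resize(a[v0:v1,u0:u1],None,fx=4,fy=4,interpolation=2);s=cv2.resize(b[max(v0-12,0):v1+12,u0-12:u1+12],None,fx=4,fy=4,interpolation=2)
    r=cv2.matchTemplate(s,t,cv2.TM_CCOEFF_NORMED);_,c,_,l=cv2.minMaxLoc(r)
    print(n,'du',l[0]/4-12,'dv',l[1]/4-(v0-max(v0-12,0)),round(c,2))
E
python3 slip.py
```

```text
dot du -0.25 dv -1.25 0.99
label du -0.5 dv 12.0 0.76
```

The dot on the neck moved 1.25 px, so the ring is riding on the chamfer and the wrench has pitched about 1°. The positive yaw torque and the nearly vertical flat in the crop point to a nut yaw a few degrees higher. I'll raise slightly and turn +2.5° about the ring.

```bash
echo '[{"sz": -2}, {"sy": 3.3, "wz": -1.25}, {"sy": 3.3, "wz": -1.25}, {}]' > mv.in && python3 -m pendant mv.in; python3 -c "
from h import *
s=state();print(s['torque'].round(2),s['force'].round(1),s['ee_pos'].round(1))
p,r=tool();print('ring',p+r.apply([150,.3,0]))"; echo '[{"sz": 1}, {}]' > mv.in && python3 -m pendant mv.in; echo '[{"sz": 1}, {}]' > mv.in && python3 -m pendant mv.in;echo '[{"sz": 1}, {}]' > mv.in && python3 -m pendant mv.in; python3 slip.py;python3 -c "
from h import *
s=state();print(s['torque'].round(2),s['force'].round(1),s['ee_pos'].round(1))"
```

```text
time_s: 12.8
ee_pos: [453.4, 90.6, 120.9]
ee_rot: [-180.0, 0.1, 27.6]
force: [-0.6, 1.2, -2.7]
gripper_width: 26.0
gripper_force: 40.0
[0.18 0.21 0.15] [-0.6  1.2 -2.7] [453.4  90.6 120.9]
ring [586.4811564  159.82110554 120.79547726]
time_s: 13.0
ee_pos: [453.4, 90.8, 120.3]
ee_rot: [180.0, 0.0, 27.6]
force: [-1.5, -0.3, -1.3]
gripper_width: 25.8
gripper_force: 40.0
time_s: 13.2
ee_pos: [453.4, 90.9, 119.5]
ee_rot: [180.0, -0.0, 27.6]
force: [-2.8, -1.2, -0.4]
gripper_width: 25.5
gripper_force: 40.0
time_s: 13.4
ee_pos: [453.4, 90.9, 118.4]
ee_rot: [180.0, 0.0, 27.6]
force: [-3.5, -1.5, 1.7]
gripper_width: 25.6
gripper_force: 40.0
dot du 0.0 dv -1.5 0.99
label du -6.25 dv -4.0 0.75
[0.08 0.2  0.11] [-3.8 -1.   1.9] [453.4  90.9 118.4]
```

The force is now along tool -x only, so I'll shift back 1.2 mm.

```bash
echo '[{"sx": -1.2}, {}]' > mv.in && python3 -m pendant mv.in;  echo '[{"sz": 1}, {}]' > mv.in && python3 -m pendant mv.in;echo '[{"sz": 1}, {}]' > mv.in && python3 -m pendant mv.in; python3 slip.py;python3 -c "
from h import *
s=state();print(s['torque'].round(2),s['force'].round(1),s['ee_pos'].round(1))"
```

```text
time_s: 13.65
ee_pos: [453.2, 90.8, 118.5]
ee_rot: [180.0, -0.1, 27.6]
force: [-0.5, 0.6, -0.1]
gripper_width: 25.7
gripper_force: 40.0
time_s: 13.85
ee_pos: [452.2, 90.6, 116.8]
ee_rot: [-180.0, 0.0, 27.6]
force: [0.5, 2.0, -2.9]
gripper_width: 25.4
gripper_force: 40.0
time_s: 14.05
ee_pos: [452.2, 90.6, 115.8]
ee_rot: [-180.0, 0.1, 27.6]
force: [1.0, 2.4, -4.0]
gripper_width: 25.6
gripper_force: 40.0
dot du -0.25 dv -1.0 1.0
label du -6.25 dv -6.0 0.75
[0.28 0.07 0.24] [-0.4  2.  -3.6] [452.2  90.5 115.9]
```

The force is back to weight only, so the ring has dropped over the nut. Descending.

```bash
echo '[{"sy": -0.5, "sz": 1}, {"sz": 1.5}, {}]' > mv.in && python3 -m pendant mv.in;  echo '[{"sz": 1.5}, {"sz": 1.5}, {}]' > mv.in && python3 -m pendant mv.in; python3 slip.py;python3 -c "
from h import *
s=state();print(s['torque'].round(2),s['force'].round(1),s['ee_pos'].round(1))"
```

```text
time_s: 14.4
ee_pos: [452.1, 90.8, 113.6]
ee_rot: [180.0, 0.0, 27.6]
force: [-0.5, 0.8, -4.3]
gripper_width: 25.9
gripper_force: 40.0
time_s: 14.7
ee_pos: [452.1, 90.8, 110.6]
ee_rot: [180.0, 0.0, 27.6]
force: [0.3, 0.6, -3.8]
gripper_width: 25.6
gripper_force: 40.0
dot du 0.0 dv -1.0 1.0
label du -0.5 dv 12.0 0.75
[0.08 0.08 0.1 ] [ 0.9  0.8 -3.4] [452.1  90.8 110.7]
```

```bash
echo '[{"wy": -0.9}, {"sz": 1}, {}]' > mv.in && python3 -m pendant mv.in;echo '[{"sz": 1}, {}]' > mv.in && python3 -m pendant mv.in;  echo '[{"sz": 1}, {}]' > mv.in && python3 -m pendant mv.in;echo '[{"sz": 0.7}, {}]' > mv.in && python3 -m pendant mv.in; python3 slip.py;python3 -c "
from h import *
s=state();print(s['torque'].round(2),s['force'].round(1),s['ee_pos'].round(1))"
```

```text
time_s: 15.05
ee_pos: [452.0, 90.7, 109.5]
ee_rot: [180.0, 1.0, 27.6]
force: [-0.3, -0.0, -4.5]
gripper_width: 25.5
gripper_force: 40.0
time_s: 15.25
ee_pos: [452.0, 90.7, 108.7]
ee_rot: [180.0, 0.9, 27.6]
force: [0.5, -0.6, -4.0]
gripper_width: 25.7
gripper_force: 40.0
time_s: 15.45
ee_pos: [452.0, 90.8, 107.7]
ee_rot: [180.0, 0.9, 27.6]
force: [0.1, 0.9, -4.3]
gripper_width: 25.4
gripper_force: 40.0
time_s: 15.65
ee_pos: [452.0, 90.8, 107.0]
ee_rot: [180.0, 0.9, 27.6]
force: [-0.7, -0.1, -4.0]
gripper_width: 25.7
gripper_force: 40.0
dot du 0.25 dv -1.0 1.0
label du -0.25 dv 12.0 0.75
[-0.12  0.12  0.01] [-0.2  1.1 -3.8] [452.1  90.8 107.1]
```

```bash
for i in 1; do echo '[{"sz": 0.6}, {}]' > mv.in && python3 -m pendant mv.in; echo '[{"sz": 0.6}, {}]' > mv.in && python3 -m pendant mv.in; echo '[{"sz": 0.6}, {}]' > mv.in && python3 -m pendant mv.in; done | grep -E 'pos|force: \['
```

```text
ee_pos: [452.2, 90.9, 106.6]
force: [-0.1, 0.1, -2.5]
ee_pos: [452.3, 90.9, 106.1]
force: [-2.7, 0.3, -1.5]
ee_pos: [452.3, 90.9, 105.7]
force: [-2.6, 0.2, 0.4]
```

The ring is seated on the flange at TCP z of about 106.6. I'll ease the pressure a little and start turning clockwise about the nut axis, 2° per row (dy -5.23, dx +0.09).

```bash
cat > mon.py <<'E'
from h import *
s=state();p,r=tool();f=r.inv().apply(s['force']);t=r.inv().apply(s['torque'])
print('t',s['time_s'],'yaw',round(s['ee_rot'][2],2),'F tool',f.round(1),'T tool',t.round(2),'z',p[2].round(1),'ring',(p+r.apply([150,.3,-25]))[:2].round(1))
E
echo '[{"sz": -0.4}, {"sx": 0.09, "sy": -5.23, "wz": 2}, {"sx": 0.09, "sy": -5.23, "wz": 2}, {}]' > mv.in && python3 -m pendant mv.in>/dev/null;python3 mon.py
echo '[{"sx": 0.09, "sy": -5.23, "wz": 2}, {"sx": 0.09, "sy": -5.23, "wz": 2}, {}]' > mv.in && python3 -m pendant mv.in>/dev/null;python3 mon.py
```

```text
t 16.7 yaw 23.6 F tool [-1.5 -0.8  1.3] T tool [ 0.03 -0.03 -0.11] z 105.8 ring [585.4 160.6]
t 17.0 yaw 19.66 F tool [-2.1 -1.7  0.3] T tool [ 0.14 -0.03 -0.21] z 105.8 ring [585.3 160.5]
```

```bash
sed -i "s/print('t'/print('M',round(t[2]-.15*f[1],2),'t'/" mon.py
echo '[{"sx": -0.4, "sy": -5.7, "wz": 2}, {"sx": 0.09, "sy": -5.23, "wz": 2}, {}]' > mv.in && python3 -m pendant mv.in>/dev/null;python3 mon.py
echo '[{"sx": 0.09, "sy": -5.23, "wz": 2}, {}]' > mv.in && python3 -m pendant mv.in>/dev/null;python3 mon.py
echo '[{"sx": 0.09, "sy": -5.23, "wz": 2}, {}]' > mv.in && python3 -m pendant mv.in>/dev/null;python3 mon.py; python3 slip.py
```

```text
M -0.05 t 17.3 yaw 15.66 F tool [-0.7 -0.8  0.3] T tool [ 0.1   0.09 -0.18] z 105.8 ring [585.2 160.7]
M -0.13 t 17.5 yaw 13.66 F tool [-1.6 -1.1  1.1] T tool [ 0.2   0.14 -0.3 ] z 105.8 ring [585.1 160.7]
M 0.02 t 17.7 yaw 11.67 F tool [-1.  -1.4  0.7] T tool [ 0.28  0.09 -0.19] z 105.7 ring [585.1 160.7]
dot du -0.25 dv -1.25 0.99
label du -7.0 dv -11.0 0.76
```

```bash
for i in 1; do echo '[{"sx": 0.09, "sy": -5.23, "wz": 2}]' > mv.in && python3 -m pendant mv.in>/dev/null;python3 mon.py
echo '[{"sx": 0.09, "sy": -5.23, "wz": 2}]' > mv.in && python3 -m pendant mv.in>/dev/null;python3 mon.py
echo '[{"sx": 0.09, "sy": -5.23, "wz": 2}]' > mv.in && python3 -m pendant mv.in>/dev/null;python3 mon.py;echo '[{}]' > mv.in && python3 -m pendant mv.in>/dev/null;python3 mon.py; done
```

```text
M -0.25 t 17.85 yaw 9.62 F tool [-0.8 -2.3  0.2] T tool [ 0.4   0.16 -0.6 ] z 105.7 ring [585.1 160.2]
M -0.34 t 17.95 yaw 7.6 F tool [-0.7 -1.2  0.5] T tool [ 0.29  0.06 -0.52] z 105.7 ring [585.1 160.4]
M -0.39 t 18.05 yaw 5.6 F tool [-1.7 -0.5  0.1] T tool [ 0.31  0.09 -0.47] z 105.6 ring [585.  160.4]
M -0.25 t 18.15 yaw 5.66 F tool [-1.5 -0.7  1. ] T tool [ 0.31  0.09 -0.35] z 105.6 ring [585.  160.7]
```

The nut is turning with about 0.3 N m of drag in motion. I'll continue in small steps, watching the moment for the rise.

```bash
echo '[{"sx": 0.09, "sy": -5.23, "sz": -0.3, "wz": 2}]' > mv.in && python3 -m pendant mv.in>/dev/null;python3 mon.py
echo '[{"sx": 0.05, "sy": -3.9, "wz": 1.5}]' > mv.in && python3 -m pendant mv.in>/dev/null;python3 mon.py
echo '[{"sx": 0.05, "sy": -3.9, "wz": 1.5}]' > mv.in && python3 -m pendant mv.in>/dev/null;python3 mon.py
```

```text
M -0.42 t 18.25 yaw 3.64 F tool [-0.5 -1.4  2.5] T tool [ 0.51  0.05 -0.63] z 105.8 ring [585.  160.2]
M -0.33 t 18.35 yaw 2.13 F tool [-1.  -1.7  0.2] T tool [ 0.35 -0.04 -0.58] z 105.8 ring [585.  160.4]
M -0.42 t 18.45 yaw 0.64 F tool [-1.5 -1.2  0.4] T tool [ 0.41  0.02 -0.6 ] z 105.7 ring [584.9 160.4]
```

```bash
echo '[{"sx": 0.05, "sy": -3.9, "wz": 1.5}]' > mv.in && python3 -m pendant mv.in>/dev/null;python3 mon.py
echo '[{"sx": 0.05, "sy": -3.9, "wz": 1.5}]' > mv.in && python3 -m pendant mv.in>/dev/null;python3 mon.py
echo '[{}]' > mv.in && python3 -m pendant mv.in>/dev/null;python3 mon.py
```

```text
M -0.4 t 18.55 yaw -0.85 F tool [-0.9 -1.9  1.6] T tool [ 0.49 -0.03 -0.69] z 105.7 ring [584.9 160.4]
M -0.3 t 18.65 yaw -2.36 F tool [-1.2 -2.   0.3] T tool [ 0.5  -0.06 -0.6 ] z 105.7 ring [584.9 160.4]
M -0.24 t 18.75 yaw -2.33 F tool [-2.4 -1.6  0.5] T tool [ 0.5  -0.06 -0.47] z 105.7 ring [584.9 160.7]
```

```bash
echo '[{"sx": -0.4, "sy": -4.9, "wz": 1.5}]' > mv.in && python3 -m pendant mv.in>/dev/null;python3 mon.py
echo '[{"sx": 0.05, "sy": -4.3, "wz": 1.5}]' > mv.in && python3 -m pendant mv.in>/dev/null;python3 mon.py
echo '[{"sx": 0.05, "sy": -3.9, "wz": 1.5}]' > mv.in && python3 -m pendant mv.in>/dev/null;python3 mon.py
```

```text
M -0.24 t 18.85 yaw -3.87 F tool [ 0.5 -0.7  1.4] T tool [ 0.25  0.22 -0.35] z 105.7 ring [584.8 160.9]
M -0.44 t 18.95 yaw -5.4 F tool [0.1 0.9 1.9] T tool [ 0.09  0.11 -0.31] z 105.7 ring [584.8 161.1]
M -0.58 t 19.05 yaw -6.91 F tool [-0.9  1.5  0.3] T tool [-0.    0.11 -0.36] z 105.6 ring [584.8 161. ]
```

```bash
echo '[{"sx": 0.05, "sy": -3.9, "wz": 1.5}]' > mv.in && python3 -m pendant mv.in>/dev/null;python3 mon.py
echo '[{"sx": 0.05, "sy": -3.9, "wz": 1.5}]' > mv.in && python3 -m pendant mv.in>/dev/null;python3 mon.py
```

```text
M -0.67 t 19.15 yaw -8.37 F tool [-0.5  1.   1. ] T tool [-0.13  0.12 -0.52] z 105.5 ring [584.8 160.8]
M -0.89 t 19.25 yaw -9.84 F tool [-0.   1.9  0.3] T tool [-0.18  0.11 -0.6 ] z 105.5 ring [584.7 160.7]
```

The moment is rising, so the nut is now solid. Continuing in 1° steps to the click.

```bash
echo '[{"sx": 0.02, "sy": -2.6, "wz": 1}]' > mv.in && python3 -m pendant mv.in>/dev/null;python3 mon.py
echo '[{"sx": 0.02, "sy": -2.6, "wz": 1}]' > mv.in && python3 -m pendant mv.in>/dev/null;python3 mon.py
```

```text
M -0.86 t 19.35 yaw -10.85 F tool [0.1 2.5 0.3] T tool [-0.38  0.26 -0.49] z 105.4 ring [584.6 160.5]
M -0.97 t 19.45 yaw -11.93 F tool [2.1 4.4 0.1] T tool [-0.64  0.39 -0.31] z 105.4 ring [584.6 160.3]
```

```bash
echo '[{"sx": 0.02, "sy": -2.6, "wz": 1}]' > mv.in && python3 -m pendant mv.in>/dev/null;python3 mon.py
```

```text
M -0.9 t 19.55 yaw -13.0 F tool [1.5 5.6 0.2] T tool [-0.93  0.54 -0.05] z 105.4 ring [584.5 160.2]
```

```bash
python3 slip.py; python3 mon.py; python3 -c "
import cv2,numpy as np
a=cv2.imread('pics/w5.png')[0:130,255:375];b=cv2.imread('pics/last.png')[0:130,255:375]
cv2.imwrite('pics/cmp.png',np.hstack([cv2.resize(x,None,fx=3.3,fy=3.3,interpolation=2) for x in(a,b)]))"
```

```text
dot du 0.25 dv -1.5 0.98
label du 0.25 dv -3.25 0.94
M -1.0 t 19.6 yaw -13.04 F tool [2.3 6.6 1.6] T tool [-1.02  0.6  -0.01] z 105.4 ring [584.5 160.3]
```

View pics/cmp.png

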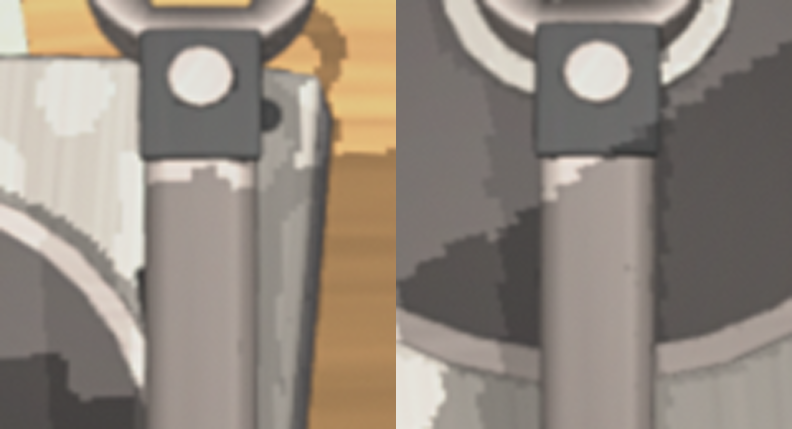

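The comparison (left free, right loaded) shows the ring still in line with the neck: block centre 598 against ring middle about 590, so no clear break yet. I'll go on gently and track the ring strip numerically.

```bash
cp pics/last.png pics/ref.png; cat > brk.py <<'E'
from h import *
a=cv2.imread('pics/ref.png');b=grab_frame('wrist')
def sh(u0,u1,v0,v1):
    t=cv2.resize(a[v0:v1,u0:u1],None,fx=8,fy=8,interpolation=2);s=cv2.resize(b[v0:v1,u0-8:u1+8],None,fx=8,fy=8,interpolation=2)
    _,c,_,l=cv2.minMaxLoc(cv2.matchTemplate(s,t,cv2.TM_CCOEFF_NORMED));return l[0]/8-8,round(c,2)
print('ring du',sh(275,355,0,6),'neck du',sh(292,342,10,46))
E
echo '[{"sx": 0.02, "sy": -2.6, "wz": 1}]' > mv.in && python3 -m pendant mv.in>/dev/null;python3 mon.py;python3 brk.py;python3 mon.py
```

```text
M -0.82 t 19.7 yaw -14.01 F tool [2.5 5.9 1.6] T tool [-1.05  0.66  0.06] z 105.3 ring [584.4 159.9]
ring du (-0.5, 1.0) neck du (0.125, 0.99)
M -0.77 t 19.75 yaw -14.06 F tool [ 1.4  6.  -0.1] T tool [-1.11  0.73  0.13] z 105.3 ring [584.4 160. ]
```

Breaking has begun: the ring lags the neck and the moment is falling. Two more small steps to make the break definite.

```bash
echo '[{"sx": 0.02, "sy": -2.6, "wz": 1}]' > mv.in && python3 -m pendant mv.in>/dev/null;python3 mon.py;python3 brk.py;echo '[{"sx": 0.02, "sy": -2.6, "wz": 1}]' > mv.in && python3 -m pendant mv.in>/dev/null;python3 mon.py;python3 brk.py
```

```text
M -0.85 t 19.85 yaw -15.02 F tool [3.2 7.  1. ] T tool [-1.11  0.76  0.2 ] z 105.3 ring [584.3 159.6]
ring du (-1.25, 0.99) neck du (0.25, 0.97)
M -0.85 t 20.0 yaw -16.04 F tool [2.8 7.3 0.1] T tool [-1.23  0.82  0.25] z 105.2 ring [584.2 159.4]
ring du (-1.875, 0.98) neck du (0.375, 0.94)
```

```bash
echo '[{"sx": 0.02, "sy": -2.6, "wz": 1}]' > mv.in && python3 -m pendant mv.in>/dev/null;python3 mon.py;echo '[{"sx": 0.02, "sy": -2.6, "wz": 1}]' > mv.in && python3 -m pendant mv.in>/dev/null;python3 mon.py;python3 brk.py; python3 - <<'E'
import cv2,numpy as np
for n in('w5','ref'):
    g=cv2.cvtColor(cv2.imread(f'pics/{n}.png'),6)[2:6,270:362].mean(0);print(n,g.astype(int).tolist())
E
```

```text
M -0.62 t 20.15 yaw -17.06 F tool [ 2.3  6.6 -0.4] T tool [-1.36  0.81  0.37] z 105.2 ring [584.1 159. ]
M -0.78 t 20.25 yaw -18.09 F tool [ 3.1  8.8 -0.1] T tool [-1.5   0.9   0.54] z 105.1 ring [584.  158.8]
ring du (-3.125, 0.95) neck du (0.75, 0.87)
w5 [192, 192, 192, 192, 192, 192, 192, 192, 192, 193, 192, 183, 152, 112, 95, 106, 131, 161, 185, 199, 205, 203, 198, 191, 182, 173, 165, 159, 149, 136, 125, 120, 120, 120, 118, 116, 115, 115, 114, 112, 112, 112, 113, 112, 113, 112, 112, 113, 113, 114, 115, 116, 115, 116, 118, 120, 120, 122, 126, 127, 125, 127, 133, 142, 151, 161, 170, 179, 188, 196, 202, 204, 198, 179, 151, 121, 99, 82, 82, 106, 129, 141, 155, 157, 167, 178, 188, 193, 194, 193, 193, 193]
ref [157, 195, 209, 212, 210, 210, 209, 209, 207, 190, 150, 107, 91, 97, 118, 145, 170, 189, 201, 207, 206, 201, 194, 187, 181, 175, 168, 158, 147, 141, 138, 139, 139, 137, 135, 134, 135, 135, 134, 134, 135, 136, 135, 136, 138, 138, 139, 140, 141, 143, 145, 147, 148, 151, 154, 158, 160, 163, 166, 173, 177, 182, 187, 193, 200, 206, 206, 200, 186, 167, 141, 116, 97, 82, 80, 107, 156, 193, 216, 216, 214, 217, 223, 226, 219, 174, 120, 102, 108, 111, 111, 111]
```

Summing the ring-edge shift, the break is about 7 px, or roughly 10–12°, and the pivot torque is falling. It has clearly broken over, so I'm easing off now by reversing about the nut.

```bash
echo '[{"sx": 0.1, "sy": 7.8, "wz": -3}, {"sx": 0.1, "sy": 7.8, "wz": -3}, {"sx": 0.1, "sy": 7.8, "wz": -3}, {"sx": 0.1, "sy": 7.8, "wz": -3}]' > mv.in && python3 -m pendant mv.in>/dev/null;python3 mon.py;python3 brk.py;echo '[{"sx": 0.03, "sy": 3.9, "wz": -1.5}, {}]' > mv.in && python3 -m pendant mv.in>/dev/null;python3 mon.py;python3 brk.py
```

```text
M 0.14 t 20.7 yaw -5.92 F tool [2.1 0.3 2.3] T tool [-0.15  0.48  0.19] z 105.8 ring [584.9 161.8]
ring du (3.625, 0.98) neck du (0.875, 0.94)
M -0.07 t 20.95 yaw -4.58 F tool [3.2 1.  2.4] T tool [-0.1   0.52  0.07] z 105.8 ring [584.9 161.6]
ring du (3.5, 0.98) neck du (0.75, 0.93)
```

Straight again and unloaded. I'll relieve the side force and lift.

```bash
echo '[{"sx": 0.9, "sy": 0.4}, {}]' > mv.in && python3 -m pendant mv.in>/dev/null;python3 mon.py;echo '[{"sy": 0.9, "wz": -0.5}, {"sz": -1}, {}]' > mv.in && python3 -m pendant mv.in>/dev/null;python3 mon.py;echo '[{"sz": -1}, {}]' > mv.in && python3 -m pendant mv.in>/dev/null;python3 mon.py
```

```text
M -0.02 t 21.2 yaw -4.48 F tool [0.8 0.4 1.7] T tool [-0.03  0.38  0.04] z 105.7 ring [584.9 161.6]
M -0.04 t 21.5 yaw -3.94 F tool [3.9 0.6 2.8] T tool [-0.18  0.43  0.05] z 106.5 ring [584.8 161.6]
M 0.1 t 21.7 yaw -3.94 F tool [ 3.1 -0.3  4.2] T tool [-0.05  0.33  0.06] z 107.4 ring [584.8 161.6]
```

```bash
echo '[{"sx": 0.7, "sz": -1}, {"sz": -1.5}, {}]' > mv.in && python3 -m pendant mv.in>/dev/null;python3 mon.py;echo '[{"sz": -2}, {"sz": -2}, {}]' > mv.in && python3 -m pendant mv.in>/dev/null;python3 mon.py
```

```text
M -0.09 t 22.0 yaw -3.95 F tool [0.7 1.1 3.9] T tool [-0.05 -0.15  0.07] z 110.1 ring [584.9 161.6]
M 0.1 t 22.3 yaw -3.95 F tool [-0.8 -0.4  4.2] T tool [-0.04 -0.33  0.04] z 114.3 ring [585.  161.6]
```

```bash
echo '[{"sz": -3}, {"sz": -5}, {"sz": -8}, {"sz": -20}, {"sz": -25}, {}, {}]' > mv.in && python3 -m pendant mv.in>/dev/null;python3 mon.py; python3 slip.py;python3 -c "
from h import *
s=state();print(s['ee_pos'],s['ee_rot'],to([465.3,-246,175],[180,0,-2.4]))"
```

```text
M 0.02 t 23.0 yaw -3.94 F tool [-0.6  0.1  4.6] T tool [ 0.04 -0.2   0.03] z 175.4 ring [586.7 162.2]
dot du 0.25 dv -1.0 1.0
label du 0.25 dv 11.25 0.96
[435.95896255 172.31646305 174.49316199] [179.49817961   0.82432483  -3.93841798] (array([ 58. , 415.3,   2.3]), array([ 0.49,  0.83, -1.53]))
```

```bash
echo '[{"sx": 5, "sy": 30, "wz": -1.5}, {"sx": 6, "sy": 46}, {"sx": 6, "sy": 46}, {"sx": 6, "sy": 46}, {"sx": 6, "sy": 46}, {"sx": 6, "sy": 46}, {"sx": 6, "sy": 46}, {"sx": 6, "sy": 46}]' > mv.in && python3 -m pendant mv.in>/dev/null;echo '[{"sx": 6, "sy": 38}, {"sx": 4, "sy": 25}, {}, {}]' > mv.in && python3 -m pendant mv.in; python3 -c "
from h import *
print(to([465.3,-246,-21.1],[180,0.9,-2.4]))"
```

```text
time_s: 24.25
ee_pos: [474.0, -244.4, 176.0]
ee_rot: [179.7, 1.0, -2.5]
force: [0.6, 0.8, -4.5]
gripper_width: 25.5
gripper_force: 40.0
(array([ -5.3,   0.8, 197.2]), array([ 0.34,  0.07, -0.11]))
```

```bash
echo '[{"sx": -5, "sy": 1, "sz": 25}, {"sz": 45}, {"sz": 45}, {"sz": 40}, {"sz": 20}, {"sz": 8}, {}, {}]' > mv.in && python3 -m pendant mv.in>/dev/null; python3 -c "
from h import *
print(tool()[0],tool()[1].as_euler('xyz',degrees=True),to([465.3,-246,-21.1],[180,0.9,-2.4]),state()['force'])"
```

```text
[ 468.63271438 -246.77227915   -4.11100494] [179.49054662   0.65479727  -2.40155877] (array([-3.2, -0.8, 17. ]), array([ 0.51, -0.25, -0.  ])) [ 0.37562714 -0.41271277 -4.21319412]
```

```bash
echo '[{"sx": -3, "sy": -0.8, "sz": 5, "wx": 0.5}, {"sz": 4}, {"sz": 3}, {"sz": 1}, {}]' > mv.in && python3 -m pendant mv.in;for k in 1; do echo '[{"sz": 1}, {}]' > mv.in && python3 -m pendant mv.in; echo '[{"sz": 1}, {}]' > mv.in && python3 -m pendant mv.in; done | grep -E 'pos|rot|force: \['
```

```text
time_s: 25.55
ee_pos: [464.3, -245.9, -18.3]
ee_rot: [-180.0, 0.8, -2.4]
force: [-0.4, 0.2, -4.6]
gripper_width: 25.9
gripper_force: 40.0
ee_pos: [464.4, -245.8, -19.2]
ee_rot: [-180.0, 0.8, -2.4]
force: [-0.6, -0.2, -3.7]
ee_pos: [464.3, -245.8, -20.3]
ee_rot: [-180.0, 0.8, -2.4]
force: [-0.6, 0.8, -4.0]
```

```bash
(echo '[{"sz": 0.6}, {}]' > mv.in && python3 -m pendant mv.in; echo '[{"sz": 0.5}, {}]' > mv.in && python3 -m pendant mv.in;echo '[{"sz": 0.5}, {}]' > mv.in && python3 -m pendant mv.in) | grep -E 'pos|force: \['
```

```text
ee_pos: [464.3, -245.8, -20.8]
force: [-0.5, -0.1, -4.9]
ee_pos: [464.4, -245.8, -21.1]
force: [0.0, 0.4, -1.7]
ee_pos: [464.4, -245.8, -21.1]
force: [-1.0, 1.9, 4.4]
```

It's down on the mat. I'll ease off, release and retreat.

```bash
echo '[{"sz": -0.5}, {}]' > mv.in && python3 -m pendant mv.in 0 10 | grep 'force'; echo '[{}, {}]' > mv.in && python3 -m pendant mv.in 0 4 | grep 'force';echo '[{}, {}, {}, {}, {}]' > mv.in && python3 -m pendant mv.in 55 10;echo '[{"sz": -15}, {"sz": -30}, {"sz": -45}, {"sz": -45}, {"sz": -45}, {}, {}]' > mv.in && python3 -m pendant mv.in
python3 - <<'E'
from h import *
a=grab_frame('wrist')[:280,120:560];t=grab_frame('top')[140:310,210:490];b=grab_frame('side')[120:300,200:480]
o=np.zeros((600,800,3),np.uint8)
o[:280,:440]=a;o[280:600,:480]=cv2.resize(t,(480,320));o[:280,440:]=cv2.resize(b,(360,280))
cv2.imwrite('pics/fin.png',o)
E
```

```text
force: [-1.1, 0.8, 1.7]
gripper_force: 10.0
force: [-1.8, 1.4, 1.9]
gripper_force: 4.0
time_s: 27.45
ee_pos: [464.4, -245.9, -21.3]
ee_rot: [-180.0, 0.8, -2.4]
force: [0.1, 0.2, 0.6]
gripper_width: 55.0
gripper_force: 0.0
time_s: 28.15
ee_pos: [467.1, -246.3, 159.7]
ee_rot: [180.0, 0.6, -2.4]
force: [-0.3, -0.0, 0.1]
gripper_width: 55.2
gripper_force: 0.0
```

View pics/fin.png

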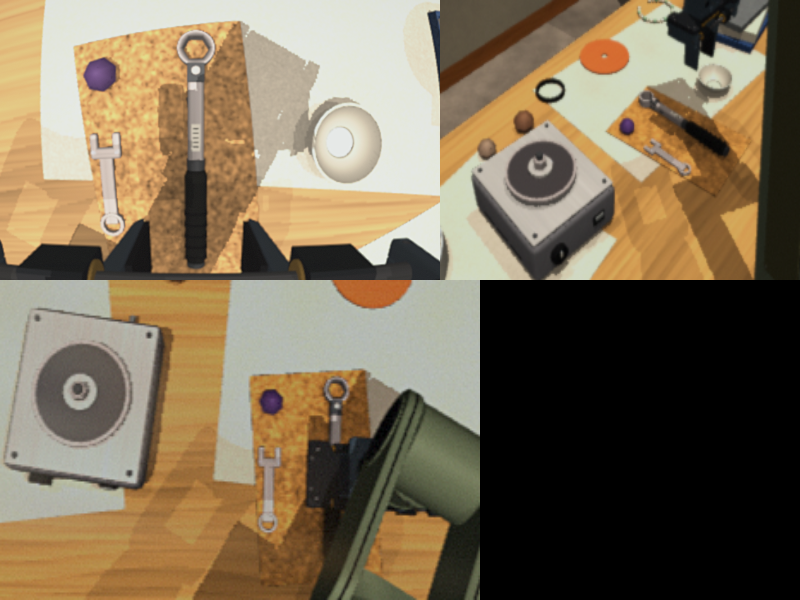

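The wrench lies flat and straight on the mat: ring at (196,48), grip end at (197,263) in the wrist panel. The grinder, spanner, stone and dish are where they were, and the gripper is clear.

```bash
python3 -c "
from workcell import *
print(job_done())"
```

```text
the job is handed in; nothing more can be done
None
```

The arbor nut is tightened until the wrench broke over (roughly 10–12° by the wrist camera, short of the 17° stop) and eased off, the wrench is lying flat on the cork mat again, and the job was handed in at about 28 s; no verdict was returned.

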